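# Seat a folded cover against a hidden stop and throw the over-centre clamp lever

### The job

The silver folded cover lies in the guide of the blue clamping fixture but is not pushed in yet: slide it fully home against the depth stop hidden inside the head, feeling for the stop and pushing gently, without forcing it. Then push the red-knobbed lever over its centre, away from the cover, until it snaps home and clamps the cover, without ramming it against its end. Leave everything else on the bench as it lies.

Things in the scene. Friction and masses are not known exactly. Their poses are not given: they have to be found in the camera images.
- fixture: Blue clamping fixture fixed to the bench, 110 mm wide, head 100 mm tall and 160 mm deep, on a bed 20 mm thick that reaches from x = -130 to 165 mm. Origin: bench level, under the middle of the head's front face. x points into the head (the way to slide the cover and push the lever), z up. Turned up to 0.3 rad either way. Guide rails 44 mm apart; their tops are 30 mm above the bench.
- nose (a point): front of the blue nose that overhangs the cover: 26 mm before the head's front face, 82 mm above the bench; the nose is 32 mm wide, 28 mm tall, with a rubber pressure foot under it. Also on the fixture: a fixed crank with a black handle near the rear of the head, up to 187 mm above the bench (137 mm behind the head's front, 25 to 75 mm left of its middle).
- cover: Silver folded sheet cover, an inverted trough with closed ends, 160 mm long (x, into the head), 40 mm wide, 35 mm high, 0.21 to 0.42 kg, lying in the guide with 2 mm play each side. Origin: middle of its underside, 20 mm above the bench. Sliding takes 0.5 to 1.5 N, or up to 4 N to start it. It slides 17 to 65 mm before it meets the stop; when home its near end stands 58 to 80 mm out of the head's front face.
- cover_near (a point): middle of the cover's near end face (the face to push on, 40 mm wide, 35 mm high), 17.5 mm above the bed, 37.5 mm above the bench
- stop_pin (a joint): travel (m) of the sensing pin of the depth stop hidden in the head: 0 untouched, 0.004 with the cover fully home; then a stiff rubber buffer, about 5 N for each mm more. The pin's spring (under 0.2 N) is too weak to push the cover back. The stop is set anywhere over a 20 mm range; its place is not measured and can only be felt.
- lever (a joint): angle (rad) of the clamp lever: 0 open, leaning 0.45 rad from upright towards the cover's near end; 0.9 home, leaning 0.45 rad the other way, on a hard end. Over-centre spring: about 5.5 N square to the stick at the knob at first (more if the finger rubs), fading to nothing at 0.5 rad; beyond that it snaps home by itself within a second and presses the rubber foot on the cover; before that it springs back to 0.
- lever_knob (a point): centre of the lever's red ball knob, 26 mm across, at the end of a 12 mm thick steel stick, 80 mm from the pivot; while open it is 25 mm behind the head's front face and 180 mm above the bench
- lever_pivot (a point): the lever's hinge point, on a level axis along the fixture's y, 60 mm behind the head's front face, 108 mm above the bench
- spare_cover: a second, copper-coloured folded cover, 160 x 40 x 35 mm, lying open side up beside the fixture; bystander, origin under its middle
- hammer: hammer lying on the bench, bystander
- wrench: wrench lying on the bench, bystander
- screwdriver: screwdriver lying on the bench, bystander
- tin: green tin with a white lid, 70 mm across, 80 mm tall, bystander, origin under its middle
- collar: brass collar, 70 mm across, 25 mm tall, bystander, origin under its middle
- rivet_tray: open red tray, 100 x 140 x 40 mm, bystander, origin under its middle
There are look-alikes about, which are no part of the job. There is more than one size of the cover; the job needs the middle-sized.

How it is judged:
By the outcome, as a careful person would: the job done as asked, in the order asked, and still so for the second after the job is handed in, with the robot touching nothing.
It also fails if it takes over 61 s, if anything falls off the work surface, if the arm or the gripper's body presses on something with over 40 N, if the wrist force passes 120 N, or if a joint passes its speed limit or range.

### The arm

A 6-joint arm with a two-finger parallel gripper is mounted at the origin on the work surface. World frame = base frame: x ahead of the robot, y to its left, z up, the work surface at z = 0. Lengths are in m, angles in rad, forces in N, time in s.
With the tool pointing down it reaches from about 0.35 to 0.775 m from the base axis. Payload 5.5 kg.
Tool frame: the origin (TCP) lies on the centre line of the jaws, within the pads' length; the fingertips stand 25 mm ahead of it and the grasp point (between the pads) lies 6 mm ahead of it (tips_ahead is the distance from the TCP to the fingertips, in m); z points along the fingers, y is the direction in which the jaws open and shut (so a half turn about z gives the same grasp; the last joint's range is limited). The gripper opens to 85 mm and grips with 20 to 120 N. Pads are 22 mm wide; open, the fingers measure 114 mm over their backs; the gripper's body (76 mm by 85 mm) begins 54 mm behind the grasp point. The pads swing forward as they close: fully open they stand 13 mm farther back than shut.
Start: joints at [-1.391, 0.313, 0.046, 1.304, 0, 1.431], TCP at [0.181, -0.546, 0.23] pointing down, gripper open.
Joint ranges: [-2.76, 2.76], [-0.86, 1.69], [-1.03, 1.26], [-2.2, 2.34], [-1.47, 1.5], [-3.14, 3.14]. Speed limits (rad/s): [2.57, 2.57, 3.14, 3.14, 3.14, 3.14].

### API

Orientations are given as a rotation vector (axis times angle).
In Python, from bench import * gives the robot as it stands.
- The arm moves only by the tool drive_tool, never from a script. Its argument "motion" is text: rows parted by semicolons, each of 5 numbers parted by spaces: the shift along the tool's x, y, z in units of 30 mm (1.0 is 30 mm), then the turn about the tool's z in units of 5 degrees (1.0 is 5 degrees), then the finger opening in mm, from 0 to 85.4. A call has 1 to 20 rows; each row is the pose to reach, as a shift and turn from the pose measured when the call began, along the tool's axes at that moment; what a row does not reach only later rows make up. A row lasts 1/10 s, in which the tool goes at most 50 mm and 8.59 degrees, less where a joint would pass 70% of its speed; a pose out of reach is approached as far as the arm can. A call with a gripper value outside its range is refused whole. The fingers move at their own pace and stop on an object; "grip_force" is the grip in N (left out, the last holds). Time passes only in rows, so rows that repeat a pose let the fingers close. It gives the time, the measured TCP pose, the force and the opening at its end, in the units of the state.
- read_state(): the state, without advancing time (a new reading comes with each control period).
- grab_frame(name): name is "scene" or "top" or "wrist"; returns a dict with "pixels" (400x640x3 uint8, blue, green, red), "depth" (400x640 float32, m along the optical axis (not along the pixel's ray), 0 where there is no reading), "fx", "fy", "cx", "cy" (pixels), "R" (3x3) and "t" (3): a world point X has camera coordinates R X + t; the wrist camera has in their place "hand_eye" (4x4, takes a point from camera to tool coordinates, whose origin is the TCP and whose axes are the flange's). Camera axes: x right, y down, z forward; pixel columns grow to the right and rows downward; lengths in m; the calibration is good to about 2 mm. A picture is of the moment at which its call begins: read the wrist's pose just before it.
- job_done(): hands the job in, once; it reports no verdict.
The state is a dict: "time": time; "joints": joint angles; "qvel": joint speeds; "joint_efforts": joint torques, N m; "tcp_pos": TCP position; "tool_rot": TCP orientation; "wrist_force": force on the tool from outside, world axes, zero at the start; "moment": the same for the moment, N m; "grip_width": finger opening in m.
Only numpy, scipy, OpenCV 4.12 (cv2) and the standard library are available. Lean on these libraries where they do the work, as an engineer would, in place of code of your own. Each camera call takes 0.05 s, during which the arm holds its last target.

## Working session

There is one attempt and no reset: what is moved stays moved. The work goes in short steps, Python scripts to look and compute and a tool call to move; the robot and the scene stay as the last step left them, time stands still between calls to the robot, and variables do not carry over. Pictures are saved under pics/ and viewed, and the job is handed in when it is done.

Besides the shell and the picture viewer there is one more tool, called as name(argument=value, ...) on one line, values as JSON. drive_tool: Moves the arm, as the interface text tells. Its arguments: {"type":"object","properties":{"motion":{"type":"string"},"grip_force":{"type":"number"}},"required":["motion"]}

```bash
ls; mkdir -p pics; python3 - <<'E'
from bench import *
import cv2
s=read_state();print({k:s[k] for k in s})
for n in("scene","top"):
    f=grab_frame(n);cv2.imwrite(f"pics/{n}0.png",f["pixels"]);print(n,f["fx"],f["cx"],f["cy"],f["R"],f["t"])
    import numpy as np
    np.savez(f"{n}0.npz",**{k:v for k,v in f.items() if not isinstance(v,str)})
E
```

```text
pics
{'time': 0.0, 'joints': array([-1.39061872e+00,  3.13996059e-01,  4.49812177e-02,  1.30356834e+00,
       -2.12185646e-05,  1.43119811e+00]), 'qvel': array([ 0.00132867,  0.00067398,  0.00152191, -0.00108887,  0.00067484,
       -0.00100998]), 'joint_efforts': array([ 2.74124768e-04, -4.80630291e+01,  2.98532224e+01,  1.96036912e-02,
       -4.27125599e-05,  6.78099369e-06]), 'tcp_pos': array([ 0.18064872, -0.54535942,  0.22901223]), 'tool_rot': array([-3.09975879e+00, -4.99880940e-01,  9.02166408e-05]), 'wrist_force': array([ 0.94474161, -0.789238  , -0.35891721]), 'moment': array([-0.02380327, -0.04077444,  0.00637324]), 'grip_width': 0.08538731388259037}
scene 395.88782592762686 317.6671892562721 201.0216426108918 [[-0.51220303  0.85886008  0.00272327]
 [ 0.5063487   0.304532   -0.80676592]
 [-0.69372837 -0.41184902 -0.5908649 ]] [ 0.16949286 -0.19677143  1.82712962]
top 445.0046496525422 316.77898699707043 197.13678945431516 [[ 0.01177531 -0.99979562  0.01643332]
 [-0.99574565 -0.01322648 -0.09119023]
 [ 0.09138894 -0.01528961 -0.99569789]] [0.09594051 0.55308112 1.51635979]
```

View pics/scene0.png

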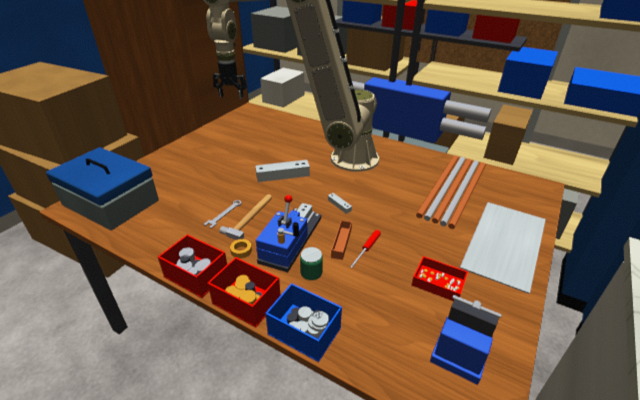

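View pics/top0.png

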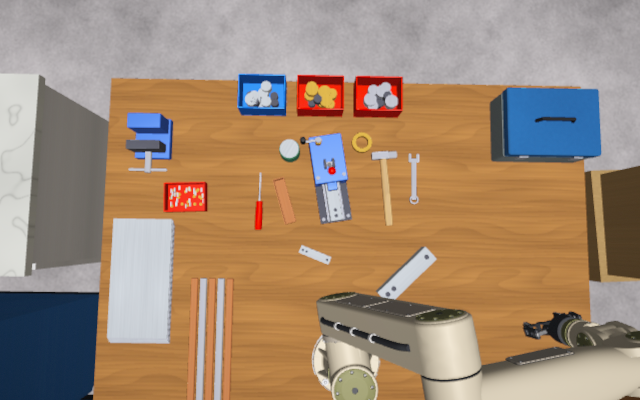

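The fixture's red knob is at about (332,170) in the top view. The cover lies in its guide at about (334,200). The loose silver pieces at (315,255) and (407,272) are look-alikes. Next I zoom in.

```bash
python3 - <<'E'
import cv2
a=cv2.imread("pics/top0.png")[120:240,260:420];cv2.imwrite("pics/topz.png",cv2.resize(a,(800,600),interpolation=cv2.INTER_CUBIC))
a=cv2.imread("pics/scene0.png")[185:285,230:350];cv2.imwrite("pics/scz.png",cv2.resize(a,(720,600),interpolation=cv2.INTER_CUBIC))
E
```

```text
(no output)
```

View pics/topz.png

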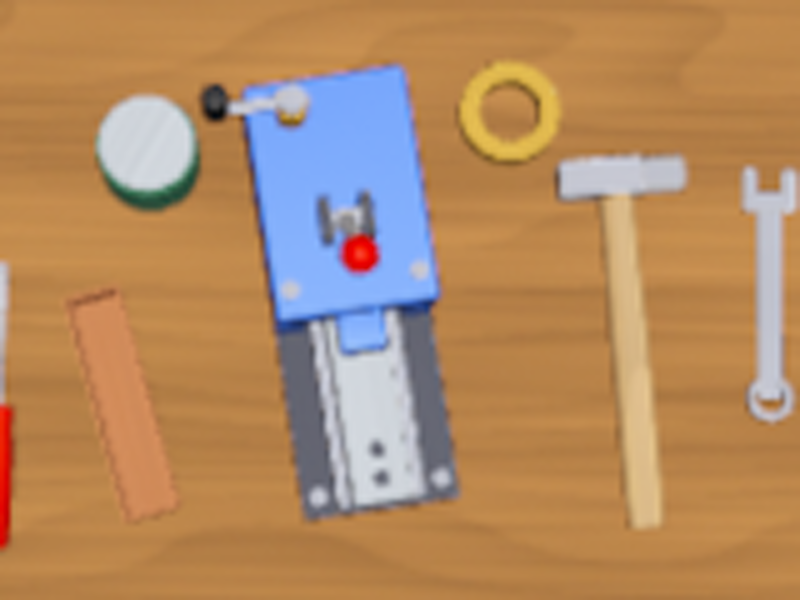

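View pics/scz.png

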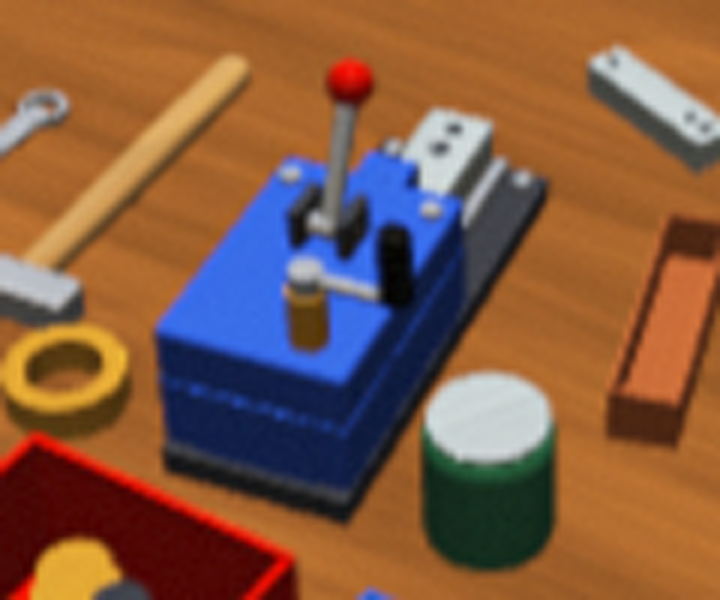

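```bash
cat > h.py <<'E'
import numpy as np,cv2
def ray(f,u,v,z):
    R,t=np.array(f["R"]),np.array(f["t"]); c=-R.T@t
    d=R.T@np.array([(u-f["cx"])/f["fx"],(v-f["cy"])/f["fy"],1]); return c+d*(z-c[2])/d[2]
def line(f,u,v):
    R,t=np.array(f["R"]),np.array(f["t"]); d=R.T@np.array([(u-f["cx"])/f["fx"],(v-f["cy"])/f["fy"],1]); return -R.T@t,d/np.linalg.norm(d)
E
python3 - <<'E'
from h import *
T=np.load("top0.npz");S=np.load("scene0.npz")
K=[]
for f,box in((T,(120,240,300,370)),(S,(185,215,270,310))):
    hsv=cv2.cvtColor(f["pixels"],cv2.COLOR_BGR2HSV);m=((hsv[...,0]<8)|(hsv[...,0]>172))&(hsv[...,1]>150)&(hsv[...,2]>90)
    q=np.zeros_like(m);a,b,c,d=box;q[a:b,c:d]=m[a:b,c:d];v,u=np.nonzero(q);print(len(u),u.mean(),v.mean(),u.min(),u.max(),v.min(),v.max());K.append(line(f,u.mean(),v.mean()))
A=sum(np.eye(3)-np.outer(d,d) for c,d in K);b=sum((np.eye(3)-np.outer(d,d))@c for c,d in K);k=np.linalg.solve(A,b);print("knob",k,[np.linalg.norm((np.eye(3)-np.outer(d,d))@(k-c)) for c,d in K])
# head top mask
hsv=cv2.cvtColor(T["pixels"],cv2.COLOR_BGR2HSV);m=((hsv[...,0]>100)&(hsv[...,0]<125)&(hsv[...,1]>90)&(hsv[...,2]>215)).astype(np.uint8)
q=np.zeros_like(m);q[125:200,300:360]=m[125:200,300:360]
c=max(cv2.findContours(q,0,1)[0],key=cv2.contourArea)
print(hsv[170,320],hsv[187,332],cv2.contourArea(c))
P=np.array([ray(T,u,v,0.1)[:2] for u,v in c[:,0,:]]);print(cv2.minAreaRect((P*1000).astype(np.float32)))
d=T["depth"];print("D",d[150,330],d[205,335])
# depth-cloud
vv,uu=np.mgrid[120:240,290:360];z=d[120:240,290:360]
C=np.stack([(uu-T["cx"])/T["fx"]*z,(vv-T["cy"])/T["fy"]*z,z],-1);W=(C-T["t"])@T["R"]
for n,lo,hi in(("head",.095,.106),("cover",.048,.062),("bed",.015,.025)):
    s=(W[...,2]>lo)&(W[...,2]<hi)&(z>0);p=W[s];print(n,len(p),p.mean(0),cv2.minAreaRect((p[:,:2]*1000).astype(np.float32)))
E
```

```text
39 331.5897435897436 170.02564102564102 329 335 167 173
41 287.9024390243902 197.6341463414634 284 291 195 200
knob [0.62221459 0.061155   0.18324435] [np.float64(0.0013022466221766428), np.float64(0.0013022466221766936)]
[109 119 253] [109 111 253] 1384.5
((662.127685546875, 67.09515380859375), (183.0071258544922, 105.99180603027344), 9.379484176635742)
D 1.4786053 1.5105096
head 1236 [0.67120963 0.06863985 0.09945101] ((662.2774047851562, 68.0966796875), (185.08538818359375, 109.84405517578125), 9.23021411895752)
cover 382 [0.53298309 0.05167442 0.05426873] ((605.8534545898438, 76.40240478515625), (281.01165771484375, 117.42244720458984), 34.76277160644531)
bed 569 [0.55430904 0.04180613 0.01993051] ((618.8233642578125, 68.1255874633789), (311.40618896484375, 238.72879028320312), 2.999579668045044)
```

```bash
python3 - <<'E'
from h import *
from bench import *
w=grab_frame("wrist");print(np.round(w["hand_eye"],3));s=read_state();print(s["time"],s["wrist_force"])
T=np.load("top0.npz")
hsv=cv2.cvtColor(T["pixels"],cv2.COLOR_BGR2HSV)
c=np.array([662.2,67.6])/1000
for deg in(9.3,):
    a=np.radians(deg);ex=np.array([np.cos(a),np.sin(a)]);ey=np.array([-ex[1],ex[0]])
    o=c-ex*.067;print("o",o,"knob local",((np.array([.6222,.0612])-o)@ex,(np.array([.6222,.0612])-o)@ey))
    R,t=T["R"],T["t"];H=np.zeros((400,560),np.float32);
    # rectify plane z=.055, 0.5mm px; rows x from -0.15 to .05, cols y .07..-.07
    X,Y=np.meshgrid(np.arange(.05,-.15,-.0005),np.arange(.07,-.07,-.0005),indexing='ij')
    P=np.concatenate([o+X[...,None]*ex+Y[...,None]*ey,np.full(X.shape+(1,),.055)],-1)
    C=P@R.T+t;mx=(C[...,0]/C[...,2]*T["fx"]+T["cx"]).astype(np.float32);my=(C[...,1]/C[...,2]*T["fy"]+T["cy"]).astype(np.float32)
    im=cv2.remap(T["pixels"],mx,my,cv2.INTER_CUBIC);cv2.imwrite("pics/rect.png",cv2.resize(im,None,fx=2,fy=1.5))
    dd=cv2.remap(T["depth"],mx,my,cv2.INTER_NEAREST)
    g=im.mean(2);print("along y=0..",[(round(float(x),3),int(v)) for x,v in zip(X[300:400:4,0],g[300:400:4,120:160].mean(1))])
    print("across",[(round(float(y),3),int(v)) for y,v in zip(Y[0,60:220:4],g[270:310,60:220:4].mean(0))])
E
```

```text
[[-0.002 -0.951 -0.308  0.079]
 [ 1.    -0.002 -0.    -0.001]
 [-0.001 -0.308  0.951 -0.143]
 [ 0.     0.     0.     1.   ]]
0.15 [ 0.25931757 -0.08040347 -0.02177781]
o [0.59608067 0.05677254] knob local (np.float64(0.02649150688866617), np.float64(0.00014827625913088442))
along y=0.. [(-0.1, 215), (-0.102, 207), (-0.104, 192), (-0.106, 172), (-0.108, 160), (-0.11, 163), (-0.112, 176), (-0.114, 191), (-0.116, 207), (-0.118, 214), (-0.12, 214), (-0.122, 204), (-0.124, 177), (-0.126, 134), (-0.128, 111), (-0.13, 112), (-0.132, 119), (-0.134, 127), (-0.136, 132), (-0.138, 130), (-0.14, 129), (-0.142, 129), (-0.144, 129), (-0.146, 131), (-0.148, 130)]
across [(0.04, 104), (0.038, 104), (0.036, 103), (0.034, 99), (0.032, 118), (0.03, 162), (0.028, 193), (0.026, 202), (0.024, 188), (0.022, 163), (0.02, 165), (0.018, 192), (0.016, 211), (0.014, 215), (0.012, 215), (0.01, 215), (0.008, 214), (0.006, 210), (0.004, 196), (0.002, 178), (-0.0, 162), (-0.002, 158), (-0.004, 171), (-0.006, 191), (-0.008, 206), (-0.01, 212), (-0.012, 213), (-0.014, 213), (-0.016, 212), (-0.018, 205), (-0.02, 200), (-0.022, 200), (-0.024, 202), (-0.026, 193), (-0.028, 167), (-0.03, 135), (-0.032, 111), (-0.034, 104), (-0.036, 105), (-0.038, 105)]
```

View pics/rect.png

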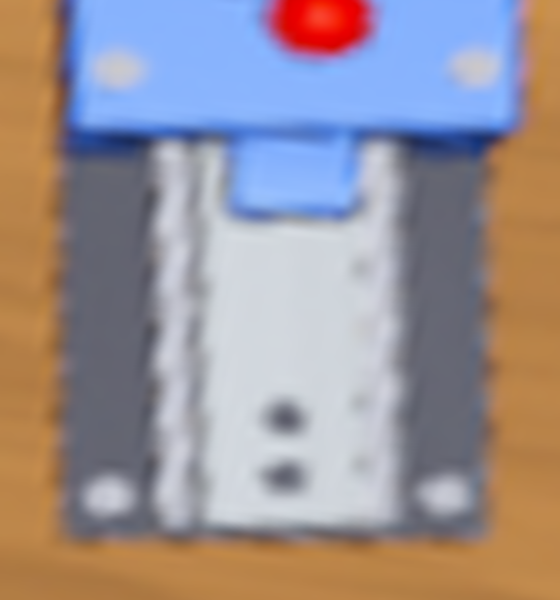

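```bash
cat >> h.py <<'E'
from scipy.spatial.transform import Rotation as Ro
A=np.radians(9.3);EX=np.array([np.cos(A),np.sin(A),0]);EY=np.array([-EX[1],EX[0],0]);O=np.array([.5961,.0568,0])
def plan(s,lx,ly,z):
    R=Ro.from_rotvec(s["tool_rot"]).as_matrix()
    d=O+lx*EX+ly*EY+[0,0,z]-s["tcp_pos"]
    yaw=np.degrees(np.arctan2(R[1,0],R[0,0]))
    print("shift units",np.round(R.T@d/.03,3),"tool x yaw",yaw,"turn units to 189.3:",-((189.3-yaw))/5, "tilt",R[:,2])
def loc(s):
    d=s["tcp_pos"]-O;f=s["wrist_force"]
    print("t",round(s["time"],2),"local mm",np.round([d@EX*1e3,d@EY*1e3,d[2]*1e3],2),"F local",np.round([f@EX,f@EY,f[2]],2),"q",np.round(s["joints"],3),"grip",round(s["grip_width"],4))
E
python3 - <<'E'
from h import *
from bench import *
s=read_state();loc(s);plan(s,-.165,-.0005,.15)
E
```

```text
t 0.15 local mm [-507.26 -527.24  229.22] F local [ 0.24 -0.12 -0.02] q [-1.391  0.314  0.045  1.304  0.     1.431] grip 0.0854
shift units [ 14.022 -15.547   2.665] tool x yaw 18.326867586207634 turn units to 189.3: -34.19462648275847 tilt [-2.32497535e-04  1.35162609e-03 -9.99999060e-01]
```

drive_tool(motion="0.7 -0.78 0 -1.7 0;1.4 -1.56 0 -3.4 0;2.1 -2.33 0 -5.1 0;2.8 -3.11 0 -6.8 0;3.5 -3.89 0 -8.5 0;4.2 -4.67 0 -10.2 0;4.9 -5.44 0 -11.9 0;5.6 -6.22 0 -13.6 0;6.3 -7 0 -15.3 0;7 -7.77 0 -17 0;7.7 -8.55 0.2 -18.7 0;8.4 -9.33 0.5 -20.4 0;9.1 -10.1 0.8 -22.1 0;9.8 -10.9 1.1 -23.8 0;10.5 -11.65 1.4 -25.5 0;11.2 -12.45 1.7 -27.2 0;11.9 -13.2 2 -28.9 0;12.6 -14 2.3 -30.6 0;13.3 -14.8 2.5 -32.4 0;14.02 -15.55 2.67 -34.2 0", grip_force=40)

```text
time: 2.15
tcp_pos: [0.4331, 0.0312, 0.1492]
tool_rot: [0.243, -3.131, -0.002]
wrist_force: [1.1, -0.1, 1.3]
grip_width: -0.0002
```

```bash
python3 - <<'E'
from h import *
from bench import *
s=read_state();loc(s);plan(s,-.165,-.0005,.06)
f=grab_frame("wrist");cv2.imwrite("pics/w1.png",f["pixels"]);np.savez("w1.npz",pose=np.r_[s["tcp_pos"],s["tool_rot"]],**f)
f=grab_frame("scene");cv2.imwrite("pics/s1.png",cv2.resize(f["pixels"][120:280,200:400],(800,600)));s=read_state();loc(s)
E
```

```text
t 2.15 local mm [-165.      1.03  149.25] F local [ 1.1  -0.31  1.31] q [-1.140e-01  8.800e-02 -4.400e-01  1.044e+00  1.000e-03 -2.690e-01] grip -0.0002
shift units [-0.003 -0.056  2.975] tool x yaw -171.11626964049663 turn units to 189.3: -72.08325392809932 tilt [-0.00108348  0.00138988 -0.99999845]
t 2.25 local mm [-164.1     2.07  149.05] F local [-0.13 -0.5  -0.29] q [-0.112  0.089 -0.439  1.043  0.002 -0.268] grip 0.0002
```

View pics/w1.png

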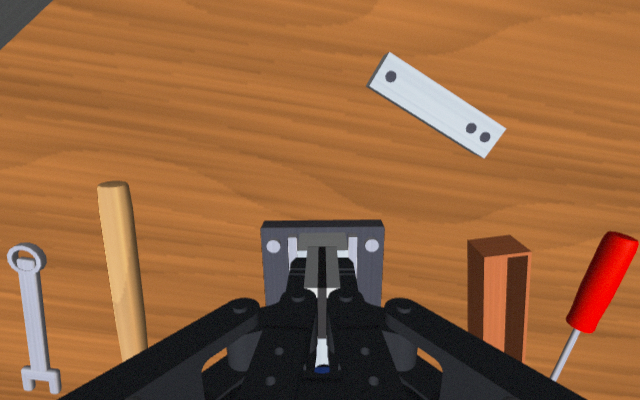

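View pics/s1.png

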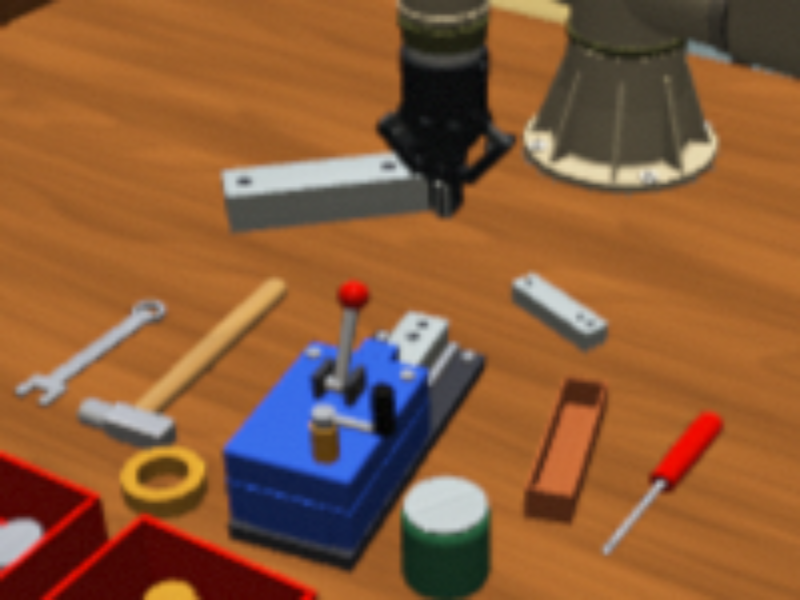

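drive_tool(motion="0 -0.08 1 -0.1 0;0 -0.08 2 -0.1 0;0 -0.08 2.7 -0.1 0;0 -0.08 2.97 -0.1 0;0 -0.08 2.97 -0.1 0;0 -0.08 2.97 -0.1 0")

```text
time: 2.85
tcp_pos: [0.4347, 0.0298, 0.0607]
tool_rot: [-0.256, 3.131, 0.003]
wrist_force: [0.7, -0.4, 0.2]
grip_width: -0.0
```

```bash
python3 - <<'E'
from h import *
from bench import *
s=read_state();loc(s);plan(s,-.140,-.0005,.06)
f=grab_frame("wrist");cv2.imwrite("pics/w2.png",f["pixels"])
for i in range(6):
  s=read_state();loc(s);grab_frame("top") if i<2 else 0
E
```

```text
t 2.85 local mm [-163.68   -0.54   60.7 ] F local [ 0.66 -0.54  0.22] q [-0.118  0.179 -0.578  0.815  0.002 -0.281] grip -0.0
shift units [-0.789  0.001  0.024] tool x yaw -170.63409598908444 turn units to 189.3: -71.98681919781689 tilt [ 4.83715127e-05  2.15516376e-03 -9.99997676e-01]
t 2.9 local mm [-163.31   -0.59   61.02] F local [-0.25 -0.58  0.53] q [-0.118  0.178 -0.577  0.814  0.002 -0.281] grip -0.0003
t 2.95 local mm [-163.14   -0.59   61.16] F local [ 1.   -0.15 -0.07] q [-0.117  0.178 -0.577  0.814  0.002 -0.281] grip -0.0003
t 3.0 local mm [-163.14   -0.53   61.11] F local [ 0.29 -0.77  1.16] q [-0.117  0.178 -0.577  0.814  0.002 -0.281] grip -0.0001
t 3.0 local mm [-163.14   -0.53   61.11] F local [ 0.29 -0.77  1.16] q [-0.117  0.178 -0.577  0.814  0.002 -0.281] grip -0.0001
t 3.0 local mm [-163.14   -0.53   61.11] F local [ 0.29 -0.77  1.16] q [-0.117  0.178 -0.577  0.814  0.002 -0.281] grip -0.0001
t 3.0 local mm [-163.14   -0.53   61.11] F local [ 0.29 -0.77  1.16] q [-0.117  0.178 -0.577  0.814  0.002 -0.281] grip -0.0001
```

View pics/w2.png

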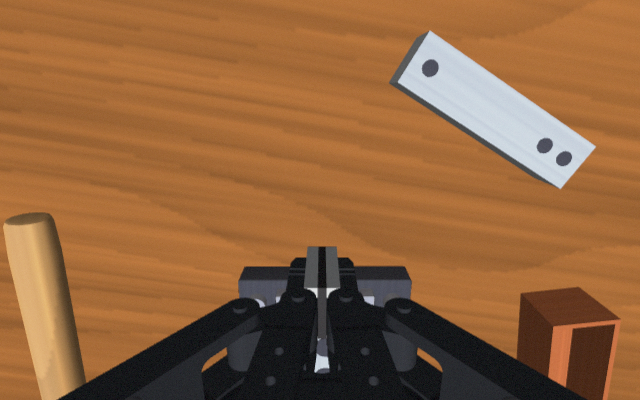

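drive_tool(motion="-0.2 0 0.1 0 0;-0.4 0 0.1 0 0;-0.6 0 0.1 0 0;-0.75 0 0.1 0 0;-0.85 0 0.1 0 0;-0.92 0 0.1 0 0;-0.99 0 0.1 0 0;-1.06 0 0.1 0 0;-1.13 0 0.1 0 0;-1.2 0 0.1 0 0;-1.27 0 0.1 0 0;-1.34 0 0.1 0 0;-1.4 0 0.1 0 0")

```text
time: 4.3
tcp_pos: [0.4768, 0.0368, 0.0582]
tool_rot: [-0.257, 3.129, 0.003]
wrist_force: [-0.2, 0.3, -0.4]
grip_width: -0.0005
```

```bash
cat > r.py <<'E'
from h import *
from bench import *
F=[];s=read_state();loc(s)
for i in range(3):
  F.append(s["wrist_force"]@EX);grab_frame("top");s=read_state()
F.append(s["wrist_force"]@EX);loc(s);print("mean Fx",np.mean(F))
E
python3 r.py
```

```text
t 4.3 local mm [-120.93   -0.46   58.19] F local [-0.16  0.36 -0.35] q [-0.092  0.255 -0.484  0.831  0.002 -0.256] grip -0.0005
t 4.45 local mm [-121.05   -0.46   58.14] F local [1.37 0.43 0.53] q [-0.092  0.255 -0.484  0.831  0.002 -0.256] grip 0.0003
mean Fx -0.004175877462632205
```

```bash
python3 - <<'E'
from h import *
from bench import *
f=grab_frame("scene");cv2.imwrite("pics/s2.png",cv2.resize(f["pixels"][140:260,230:390],(800,600)))
f=grab_frame("wrist");cv2.imwrite("pics/w3.png",f["pixels"])
E
```

```text
(no output)
```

View pics/s2.png

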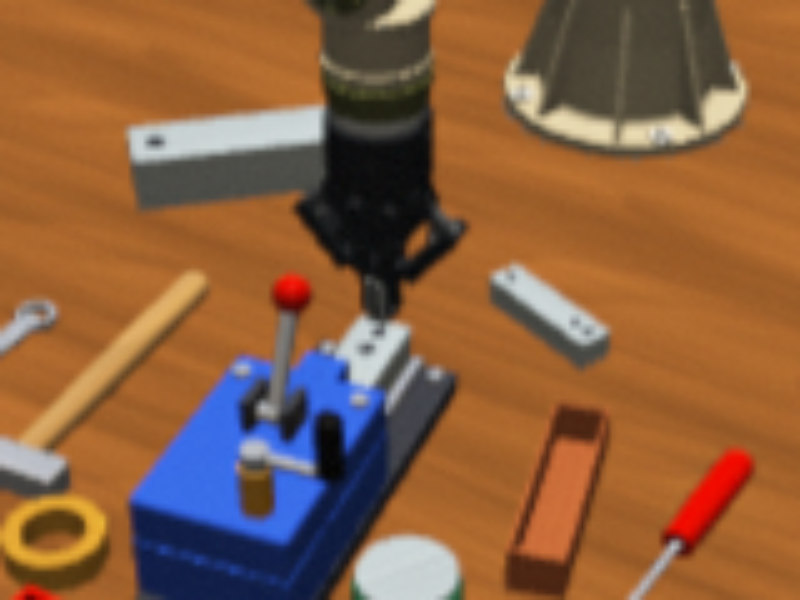

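View pics/w3.png

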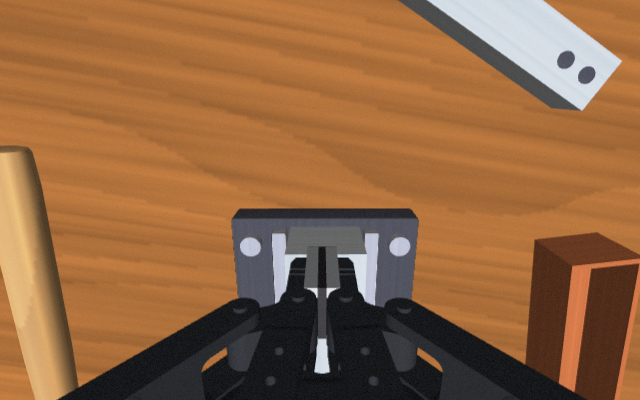

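```bash
cat > wl.py <<'E'
from h import *
def wl(f,pos,rot,u,v,z):
    R=Ro.from_rotvec(rot).as_matrix();H=np.array(f["hand_eye"]);c=R@H[:3,3]+pos
    d=R@H[:3,:3]@np.array([(u-f["cx"])/f["fx"],(v-f["cy"])/f["fy"],1]);p=c+d*(z-c[2])/d[2]-O
    return np.round([p@EX*1e3,p@EY*1e3,p[2]*1e3],1)
E
python3 - <<'E'
from wl import *
from bench import *
s=read_state();f=grab_frame("wrist");g=f["pixels"].mean(2)
P=(s["tcp_pos"],s["tool_rot"])
for c in(295,302,350,358):print(c,g[205:262,c-2:c+3].mean(1).astype(int))
for u,v,z in((250,209,.02),(400,209,.02),(325,228,.02),(325,252,.055),(322,247,.033),(285,252,.055),(368,252,.055)):print(u,v,wl(f,*P,u,v,z))
print(f["depth"][225:262:3,300],f["depth"][240:290:5,322])
E
```

```text
295 [110 106 109  81  45  40  41  38  40  41  43  42  45  61  83  87  87  88
  88  88  88  94  99 103 102 100 101 101 102 101 100 103 103 101 103 104
 102 104 102 100 103 103 103 102 103 103 103  99  99 143 203 218 175 109
  69  38  27]
302 [112 109 106  79  47  40  39  40  42  41  42  43  46  64  84  90  90  89
  88  90  90  95 100 102 103 101 101 102 100 100 100 102 103 103 103 103
 104 103 103 101 102 102 102 102 104 103 103 102 103 147 207 221 139  26
  24  23  23]
350 [121 122 122  79  40  41  41  42  44  43  43  42  46  64  85  90  89  89
  89  89  89  94  98 102 104 101 101  99 101 100 101 101 104 103 102 102
 102 102 103 100 103 103 104 102 103 103 102 102 102 171 215 223 210 179
 139  99  62]
358 [123 122 122  79  41  41  41  43  41  41  43  43  43  64  85  90  88  89
  89  89  90  92  97 100  99  99 100 101 102 102 102 103 103 103 104 103
 103 104 102 100 101 103 103 102 105 101 103 102 103 171 216 223 222 223
 223 222 222]
250 209 [-134.9  -40.5   20. ]
400 209 [-134.8   45.2   20. ]
325 228 [-123.1    2.4   20. ]
325 252 [-125.5    2.    55. ]
322 247 [-117.3    0.6   33. ]
285 252 [-125.5  -17.3   55. ]
368 252 [-125.5   22.7   55. ]
[0.19650772 0.1937166  0.19035843 0.18568937 0.18295832 0.17883335
 0.1747684  0.17178153 0.16876276 0.16483136 0.16465446 0.15006459
 0.14739332] [0.17819434 0.17267917 0.14886284 0.14327912 0.13980703 0.13554007
 0.13401665 0.12974826 0.12565745 0.1229528 ]
```

```bash
python3 - <<'E'
from wl import *
from bench import *
s=read_state();f=grab_frame("wrist");cv2.imwrite("pics/w3z.png",cv2.resize(f["pixels"][200:400,220:430],(630,600),interpolation=cv2.INTER_CUBIC))
R=Ro.from_rotvec(s["tool_rot"]).as_matrix();H=np.array(f["hand_eye"])
for u in(300,312,322,332):
  for v in range(240,300,6):
    d=f["depth"][v,u];c=np.array([(u-f["cx"])/f["fx"]*d,(v-f["cy"])/f["fy"]*d,d]);tool=H[:3,:3]@c+H[:3,3];p=R@tool+s["tcp_pos"]-O
    print(u,v,"local",np.round([p@EX*1e3,p@EY*1e3,p[2]*1e3],1),"tool",np.round(tool*1e3,1))
E
```

```text
300 240 local [-123.9  -11.1   38.1] tool [  2.7 -10.7  20. ]
300 246 local [-123.9  -10.7   45.1] tool [  2.6 -10.3  13. ]
300 252 local [-123.9  -10.3   51.8] tool [ 2.6 -9.8  6.3]
300 258 local [-128.4   -9.3   66.4] tool [ 7.1 -8.9 -8.2]
300 264 local [-128.6   -8.9   72.1] tool [  7.3  -8.5 -14. ]
300 270 local [-128.6   -8.6   77.1] tool [  7.2  -8.2 -19. ]
300 276 local [-128.3   -8.4   81.5] tool [  7.   -7.9 -23.3]
300 282 local [-128.5   -8.1   86.3] tool [  7.2  -7.6 -28.1]
300 288 local [-133.9   -7.3   98.6] tool [ 12.5  -6.7 -40.5]
300 294 local [-135.4   -6.9  104.5] tool [ 14.1  -6.3 -46.4]
312 240 local [-124.    -4.7   38.2] tool [ 2.7 -4.3 19.9]
312 246 local [-132.6   -4.    63. ] tool [11.3 -3.5 -4.8]
312 252 local [-132.4   -3.8   68.5] tool [ 11.1  -3.4 -10.4]
312 258 local [-132.6   -3.7   74.4] tool [ 11.3  -3.2 -16.2]
312 264 local [-132.3   -3.6   78.9] tool [ 11.   -3.1 -20.7]
312 270 local [-132.5   -3.4   83.9] tool [ 11.2  -3.  -25.8]
312 276 local [-133.    -3.3   89.2] tool [ 11.6  -2.8 -31.1]
312 282 local [-132.4   -3.2   92.4] tool [ 11.   -2.7 -34
[... 670 characters left out ...]
.  -37.9]
322 294 local [-129.3    0.5   95.5] tool [  8.    1.  -37.3]
332 240 local [-124.6    5.8   39.5] tool [ 3.3  6.2 18.6]
332 246 local [-132.1    5.1   62. ] tool [10.8  5.5 -3.9]
332 252 local [-132.7    4.9   69. ] tool [ 11.4   5.3 -10.8]
332 258 local [-132.4    4.7   74. ] tool [ 11.1   5.2 -15.9]
332 264 local [-2.004e+02  2.000e-01  2.013e+02] tool [  78.9    1.  -143.2]
332 270 local [-132.5    4.4   84. ] tool [ 11.2   4.9 -25.8]
332 276 local [-132.8    4.3   88.9] tool [ 11.4   4.7 -30.7]
332 282 local [-132.7    4.1   92.9] tool [ 11.3   4.6 -34.7]
332 288 local [-132.1    4.1   95.9] tool [ 10.7   4.6 -37.8]
332 294 local [-134.2    3.8  102.7] tool [ 12.8   4.3 -44.6]
```

View pics/w3z.png

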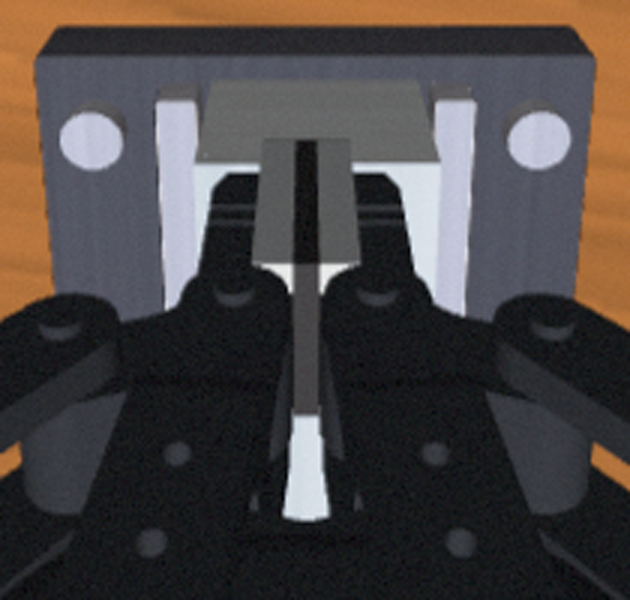

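```bash
python3 - <<'E'
from bench import *
print([k for k in globals() if not k.startswith('_')])
print(globals().get("tips_ahead"))
import numpy as np,cv2
s=np.load("w1.npz");f=s
from h import *
# finger tip profile from w1 along central columns: tool coords
H=f["hand_eye"]
for u in(314,330):
  for v in range(225,262,3):
    d=f["depth"][v,u];c=np.array([(u-f["cx"])/f["fx"]*d,(v-f["cy"])/f["fy"]*d,d]);print(u,v,np.round((H[:3,:3]@c+H[:3,3])*1e3,1))
E
```

```text
['grab_frame', 'job_done', 'read_state', 'Unreachable', 'tips_ahead']
0.025
314 225 [-36.2  -6.2 134.7]
314 228 [-37.3  -6.1 130.4]
314 231 [-40.2  -6.1 130.5]
314 234 [-40.4  -6.  124.6]
314 237 [-40.5  -5.8 118.6]
314 240 [-40.3  -5.7 112.1]
314 243 [-40.8  -5.6 107.5]
314 246 [11.  -2.7 -4.2]
314 249 [11.2 -2.6 -7.7]
314 252 [ 11.1  -2.5 -10.2]
314 255 [ 11.2  -2.5 -13.3]
314 258 [ 11.   -2.4 -15.5]
314 261 [ 11.   -2.4 -18.1]
330 225 [-36.2   8.1 134.7]
330 228 [-37.2   8.  130.1]
330 231 [-39.8   8.  129.6]
330 234 [-40.4   7.8 124.5]
330 237 [-40.7   7.7 119. ]
330 240 [-40.6   7.6 112.8]
330 243 [-41.2   7.5 108.2]
330 246 [11.2  4.6 -4.7]
330 249 [11.1  4.5 -7.3]
330 252 [10.8  4.5 -9.7]
330 255 [ 11.2   4.4 -13.3]
330 258 [ 11.5   4.3 -16.6]
330 261 [ 11.    4.3 -18.2]
```

```bash
python3 - <<'E'
from h import *
f=np.load("w1.npz");H=f["hand_eye"];d=f["depth"]
v,u=np.mgrid[230:400,60:600:1];z=d[230:400,60:600]
C=np.stack([(u-f["cx"])/f["fx"]*z,(v-f["cy"])/f["fy"]*z,z],-1)@H[:3,:3].T+H[:3,3];C=C[(z>.01)&(z<.2)]*1e3
C=C[(C[:,2]<10)]
for lo in range(-140,10,6):
    s=C[(C[:,2]>=lo)&(C[:,2]<lo+6)]
    if len(s):print(lo,len(s),"x",np.round(np.percentile(s[:,0],[1,50,99]),1),"y",np.round(np.percentile(s[:,1],[1,99]),1))
E
```

```text
-92 1445 x [15.8 17.2 18.4] y [-16.8  18.4]
-86 6201 x [ 8.6 12.5 18. ] y [-56.7  58.5]
-80 6704 x [ 2.4 12.1 18. ] y [-52.7  54.6]
-74 5700 x [-2.7 12.1 17.9] y [-48.1  49.7]
-68 3721 x [-8.3 11.8 17.5] y [-43.8  45.4]
-62 5464 x [-8.4  6.5 13. ] y [-38.   39.7]
-56 3402 x [-8.3 11.9 14.1] y [-34.8  36.3]
-50 1977 x [-8.9 11.9 14.1] y [-29.6  31.1]
-44 733 x [-9.3  8.1 13.8] y [-18.6  20.3]
-38 581 x [-10.5  10.8  11.8] y [-11.2  13.4]
-32 569 x [ 6.6  8.1 12. ] y [-12.6  14.1]
-26 497 x [ 6.4  8.  11.9] y [-12.6  14. ]
-20 441 x [ 6.5  7.8 11.9] y [-12.5  14.1]
-14 366 x [ 6.7 10.8 11.9] y [-12.1  13.6]
-8 136 x [ 6.6 11.1 11.8] y [-10.5  11.6]
```

drive_tool(motion="0.5 0 0 0 0;1 0 0 0 0;1.1 0 0.1 0 0;1.1 0 0.4 0 0;1.1 0 0.6 0 0;1.1 0 0.6 0 0")

```text
time: 5.25
tcp_pos: [0.4437, 0.0315, 0.0389]
tool_rot: [0.257, -3.131, -0.004]
wrist_force: [-0.1, 0.2, -0.6]
grip_width: 0.0002
```

```bash
python3 r.py; python3 - <<'E'
from h import *
from bench import *
f=grab_frame("wrist");cv2.imwrite("pics/w4.png",cv2.resize(f["pixels"][200:400,220:430],(630,600),interpolation=cv2.INTER_CUBIC))
E
```

```text
t 5.25 local mm [-154.46   -0.33   38.93] F local [-0.09  0.26 -0.57] q [-0.111  0.223 -0.586  0.763  0.002 -0.275] grip 0.0002
t 5.4 local mm [-153.94   -0.47   39.9 ] F local [ 0.33 -0.   -0.55] q [-0.111  0.222 -0.584  0.764  0.002 -0.275] grip -0.0001
mean Fx 0.14221141468541096
```

View pics/w4.png

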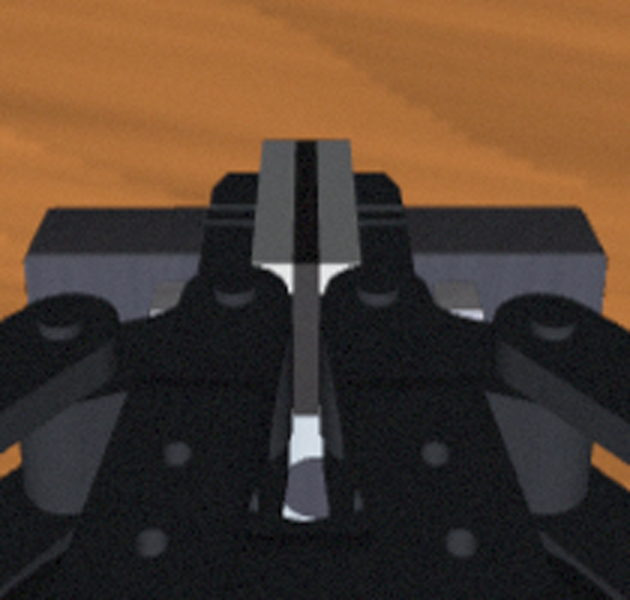

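drive_tool(motion="-0.2 0 0 0 0;-0.4 0 0 0 0;-0.5 0 0 0 0;-0.56 0 0 0 0;-0.6 0 0 0 0;-0.64 0 0 0 0;-0.68 0 0 0 0;-0.72 0 0 0 0;-0.76 0 0 0 0;-0.8 0 0 0 0;-0.85 0 0 0 0;-0.9 0 0 0 0;-0.95 0 0 0 0;-1 0 0 0 0")

```text
time: 6.85
tcp_pos: [0.4741, 0.0364, 0.0401]
tool_rot: [-0.257, 3.13, 0.003]
wrist_force: [-0.3, -1.0, -0.3]
grip_width: -0.0
```

```bash
python3 r.py; python3 - <<'E'
from wl import *
from bench import *
s=read_state();f=grab_frame("wrist");cv2.imwrite("pics/w5.png",cv2.resize(f["pixels"][200:400,220:430],(630,600),interpolation=cv2.INTER_CUBIC))
E
```

```text
t 6.85 local mm [-123.74   -0.45   40.11] F local [-0.45 -0.97 -0.31] q [-0.094  0.272 -0.514  0.784  0.002 -0.258] grip -0.0
t 7.0 local mm [-123.43   -0.52   40.23] F local [ 0.08 -0.15 -0.08] q [-0.094  0.272 -0.514  0.783  0.002 -0.258] grip -0.0005
mean Fx -0.0877286479849804
```

View pics/w5.png

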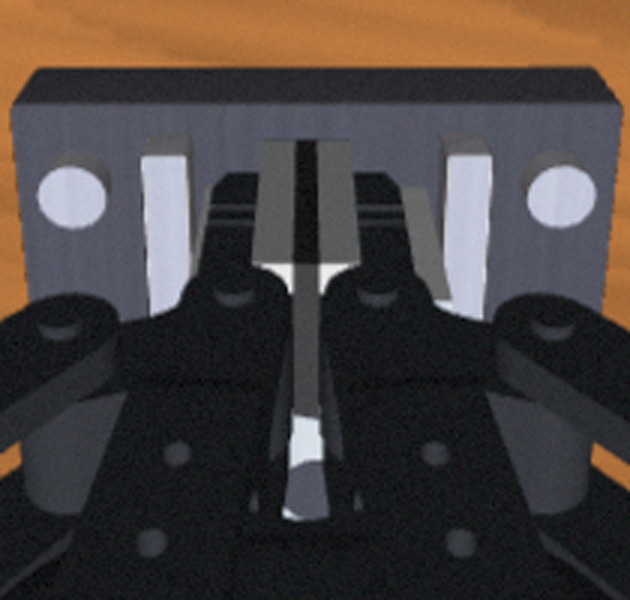

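drive_tool(motion="-0.05 0 0 0 0;-0.1 0 0 0 0;-0.15 0 0 0 0;-0.2 0 0 0 0;-0.25 0 0 0 0;-0.3 0 0 0 0;-0.35 0 0 0 0;-0.4 0 0 0 0;-0.45 0 0 0 0;-0.5 0 0 0 0;-0.55 0 0 0 0;-0.6 0 0 0 0;-0.65 0 0 0 0;-0.7 0 0 0 0;-0.75 0 0 0 0;-0.8 0 0 0 0;-0.85 0 0 0 0")

```text
time: 8.75
tcp_pos: [0.4996, 0.0405, 0.0403]
tool_rot: [-0.257, 3.129, 0.003]
wrist_force: [-1.3, 0.1, -0.6]
grip_width: 0.0001
```

```bash
python3 r.py
```

```text
t 8.75 local mm [-97.84  -0.47  40.3 ] F local [-1.24  0.34 -0.62] q [-0.081  0.314 -0.452  0.803  0.002 -0.245] grip 0.0001
t 8.9 local mm [-97.52  -0.54  40.43] F local [-0.88  0.44 -0.13] q [-0.081  0.314 -0.452  0.802  0.002 -0.245] grip 0.0002
mean Fx -0.3922928758120161
```

drive_tool(motion="-0.04 0 0 0 0;-0.08 0 0 0 0;-0.1 0 0 0 0;-0.1 0 0 0 0")

```text
time: 9.3
tcp_pos: [0.5031, 0.041, 0.0405]
tool_rot: [-0.257, 3.128, 0.003]
wrist_force: [-1.2, 0.1, -0.4]
grip_width: -0.0004
```

drive_tool(motion="-0.02 0 0 0 0;-0.05 0 0 0 0;-0.05 0 0 0 0")

```text
time: 9.6
tcp_pos: [0.5047, 0.0413, 0.0405]
tool_rot: [-0.257, 3.128, 0.003]
wrist_force: [0.7, 0.2, -0.1]
grip_width: -0.0001
```

drive_tool(motion="-0.02 0 0 0 0;-0.05 0 0 0 0;-0.05 0 0 0 0")

```text
time: 9.9
tcp_pos: [0.5064, 0.0416, 0.0405]
tool_rot: [-0.257, 3.128, 0.003]
wrist_force: [-1.2, -0.0, 1.0]
grip_width: -0.0001
```

drive_tool(motion="-0.02 0 0 0 0;-0.04 0 0 0 0;-0.04 0 0 0 0")

```text
time: 10.2
tcp_pos: [0.5077, 0.0417, 0.0405]
tool_rot: [-0.257, 3.127, 0.003]
wrist_force: [-0.6, -0.2, -0.0]
grip_width: -0.0002
```

drive_tool(motion="-0.02 0 0 0 0;-0.04 0 0 0 0;-0.04 0 0 0 0")

```text
time: 10.5
tcp_pos: [0.509, 0.042, 0.0405]
tool_rot: [-0.257, 3.127, 0.003]
wrist_force: [-0.5, 0.3, 1.1]
grip_width: 0.0002
```

drive_tool(motion="-0.02 0 0 0 0;-0.04 0 0 0 0;-0.04 0 0 0 0")

```text
time: 10.8
tcp_pos: [0.5102, 0.0422, 0.0405]
tool_rot: [-0.257, 3.127, 0.003]
wrist_force: [-1.8, -0.8, 0.4]
grip_width: 0.0001
```

```bash
python3 r.py
```

```text
t 10.8 local mm [-87.12  -0.55  40.47] F local [-1.87 -0.47  0.41] q [-0.076  0.331 -0.427  0.81   0.002 -0.24 ] grip 0.0001
t 10.95 local mm [-87.13  -0.55  40.46] F local [-0.73 -0.13 -0.37] q [-0.076  0.331 -0.427  0.81   0.002 -0.24 ] grip -0.0001
mean Fx -1.0943005683173967
```

drive_tool(motion="-0.02 0 0 0 0;-0.04 0 0 0 0;-0.04 0 0 0 0")

```text
time: 11.25
tcp_pos: [0.5108, 0.0423, 0.0404]
tool_rot: [-0.257, 3.128, 0.003]
wrist_force: [-3.6, -0.5, 2.0]
grip_width: 0.0001
```

```bash
python3 r.py
```

```text
t 11.25 local mm [-86.53  -0.49  40.36] F local [-3.64  0.11  1.99] q [-0.075  0.333 -0.424  0.812  0.002 -0.24 ] grip 0.0001
t 11.4 local mm [-86.48  -0.47  40.33] F local [-4.06  0.36  1.27] q [-0.075  0.333 -0.425  0.811  0.002 -0.24 ] grip -0.0001
mean Fx -3.7241335193548517
```

drive_tool(motion="-0.02 0 0 0 0;-0.03 0 0 0 0;-0.03 0 0 0 0")

```text
time: 11.7
tcp_pos: [0.5112, 0.0425, 0.0402]
tool_rot: [-0.257, 3.129, 0.003]
wrist_force: [-4.6, -1.5, 2.5]
grip_width: 0.0001
```

```bash
python3 r.py
```

```text
t 11.7 local mm [-86.1   -0.41  40.23] F local [-4.79 -0.77  2.54] q [-0.075  0.334 -0.423  0.813  0.002 -0.239] grip 0.0001
t 11.85 local mm [-86.09  -0.41  40.25] F local [-4.71  0.5   2.48] q [-0.075  0.334 -0.423  0.813  0.002 -0.239] grip 0.0002
mean Fx -4.793968539227484
```

drive_tool(motion="0.1 0 0 0 0;0.3 0 0 0 0;0.7 0 0 0 0;1.2 0 0 0 0;1.7 0 0 0 0;1.8 0 0 0 0;1.8 0 0 0 0")

```text
time: 12.55
tcp_pos: [0.4577, 0.0336, 0.0404]
tool_rot: [-0.257, 3.128, 0.003]
wrist_force: [0.1, 0.2, 0.8]
grip_width: 0.0
```

```bash
python3 r.py; python3 - <<'E'
from wl import *
from bench import *
s=read_state();f=grab_frame("wrist");cv2.imwrite("pics/w6.png",f["pixels"])
f=grab_frame("scene");cv2.imwrite("pics/s6.png",cv2.resize(f["pixels"][140:260,230:390],(800,600)))
E
```

```text
t 12.55 local mm [-140.38   -0.52   40.4 ] F local [0.17 0.15 0.82] q [-0.104  0.243 -0.554  0.772  0.002 -0.267] grip 0.0
t 12.7 local mm [-139.07   -0.74   40.45] F local [-1.04 -0.19 -0.15] q [-0.103  0.245 -0.551  0.772  0.002 -0.267] grip -0.0005
mean Fx -0.10536464464193723
```

View pics/w6.png

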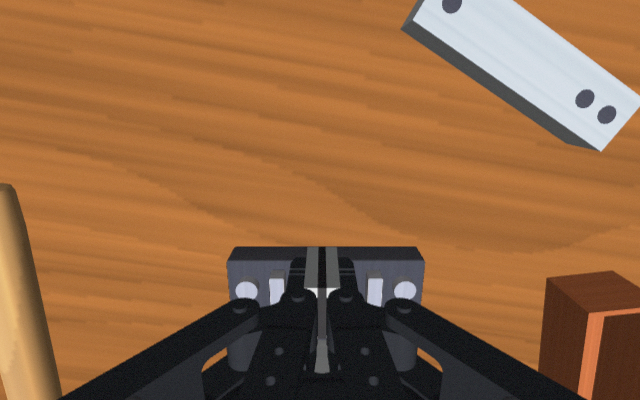

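View pics/s6.png

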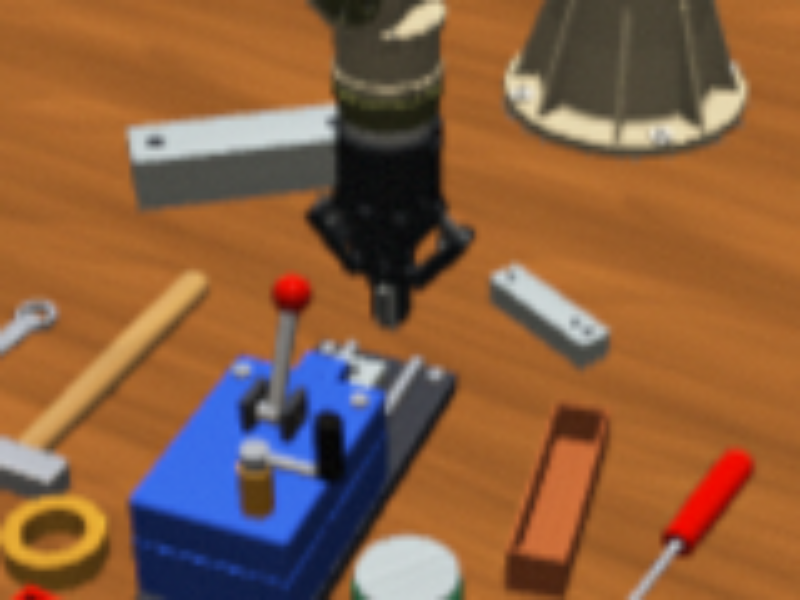

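drive_tool(motion="0 0 -0.7 0 0;0 0 -1.5 0 0;0 0 -2.4 0 0;0 0 -3.3 0 0;0 0 -3.8 0 0;0 0 -4.02 0 0;0 0 -4.02 0 0;0 0 -4.02 0 0")

```text
time: 13.6
tcp_pos: [0.4581, 0.0335, 0.16]
tool_rot: [-0.258, 3.129, 0.003]
wrist_force: [-0.4, 0.7, 0.0]
grip_width: 0.0
```

```bash
python3 r.py; python3 - <<'E'
from wl import *
from bench import *
s=read_state();plan(s,-.012,0,.161);f=grab_frame("wrist");cv2.imwrite("pics/w7.png",f["pixels"])
f=grab_frame("top");cv2.imwrite("pics/t7.png",cv2.resize(f["pixels"][120:240,260:420],(800,600),interpolation=cv2.INTER_CUBIC))
E
```

```text
t 13.6 local mm [-139.93   -0.74  160.02] F local [-0.25  0.74  0.04] q [-0.104  0.126 -0.369  1.075  0.002 -0.268] grip 0.0
t 13.75 local mm [-140.32   -0.66  159.75] F local [ 0.22 -0.47 -0.03] q [-0.104  0.126 -0.37   1.075  0.002 -0.268] grip -0.0001
mean Fx -0.047317913576812975
shift units [-4.277  0.014 -0.038] tool x yaw -170.58902879659368 turn units to 189.3: -71.97780575931874 tilt [ 3.87556813e-04  2.26823334e-03 -9.99997352e-01]
```

View pics/t7.png

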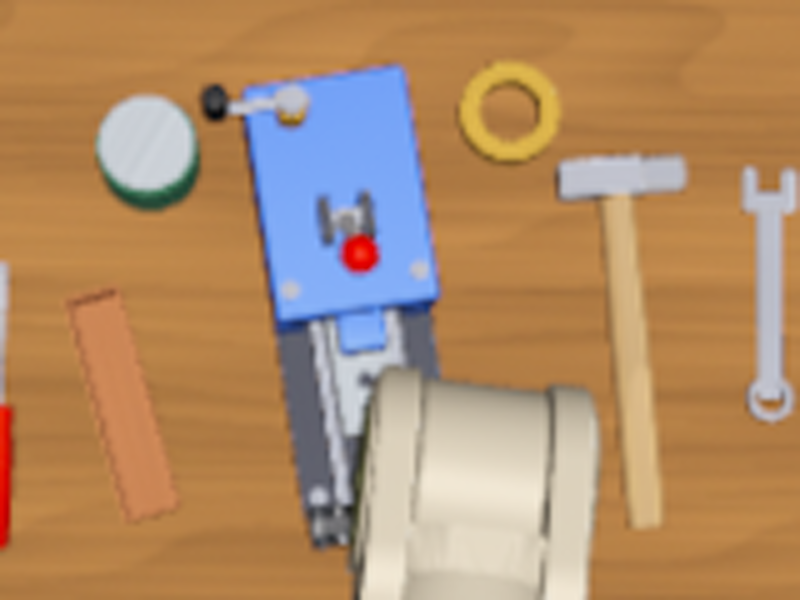

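View pics/w7.png

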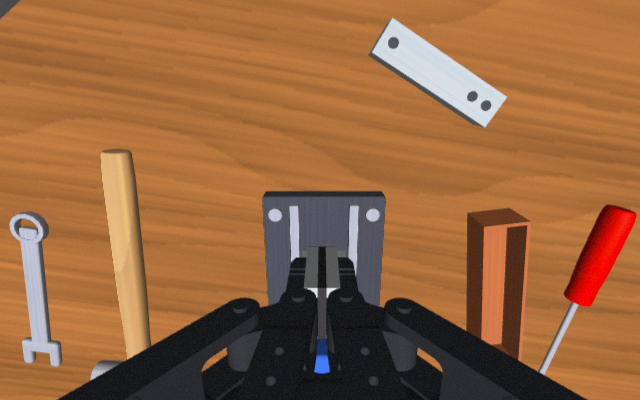

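```bash
python3 - <<'E'
from h import *
from bench import *
f=grab_frame("top");g=f["pixels"].mean(2)
for x in range(-60,-90,-2):
    w=O+x/1000*EX+.010*EY+[0,0,.055];c=f["R"]@w+f["t"];u=c[0]/c[2]*f["fx"]+f["cx"];v=c[1]/c[2]*f["fy"]+f["cy"]
    print(x,round(float(cv2.getRectSubPix(g.astype(np.float32),(1,1),(u,v))[0,0])),end=" ; ")
E
```

```text
-60 210 ; -62 210 ; -64 209 ; -66 209 ; -68 206 ; -70 201 ; -72 192 ; -74 178 ; -76 158 ; -78 107 ; -80 71 ; -82 65 ; -84 61 ; -86 59 ; -88 57 ;
```

drive_tool(motion="-0.6 0.02 -0.04 0 0;-1.6 0.02 -0.04 0 0;-2.6 0.02 -0.04 0 0;-3.4 0.02 -0.04 0 0;-3.9 0.02 -0.04 0 0;-4.1 0.02 -0.04 0 0;-4.2 0.02 -0.04 0 0;-4.2 0.02 -0.04 0 0")

```text
time: 14.7
tcp_pos: [0.5818, 0.0546, 0.1613]
tool_rot: [-0.258, 3.13, 0.003]
wrist_force: [0.1, 0.4, 0.4]
grip_width: 0.0003
```

```bash
python3 r.py; python3 - <<'E'
from wl import *
from bench import *
s=read_state();plan(s,-.0,0,.161);f=grab_frame("wrist");cv2.imwrite("pics/w8.png",f["pixels"])
f=grab_frame("scene");cv2.imwrite("pics/s8.png",cv2.resize(f["pixels"][140:260,230:390],(800,600),interpolation=cv2.INTER_CUBIC))
E
```

```text
t 14.7 local mm [-1.4470e+01  1.5000e-01  1.6135e+02] F local [0.12 0.42 0.37] q [-0.045  0.358 -0.06   1.153  0.002 -0.209] grip 0.0003
t 14.85 local mm [-1.4730e+01  1.4000e-01  1.6177e+02] F local [ 0.45  0.47 -0.28] q [-0.045  0.357 -0.06   1.153  0.002 -0.209] grip -0.0003
mean Fx 0.14166276504550532
shift units [-0.491 -0.005  0.026] tool x yaw -170.59541563608113 turn units to 189.3: -71.97908312721623 tilt [ 9.14200051e-04  2.12560571e-03 -9.99997323e-01]
```

View pics/s8.png

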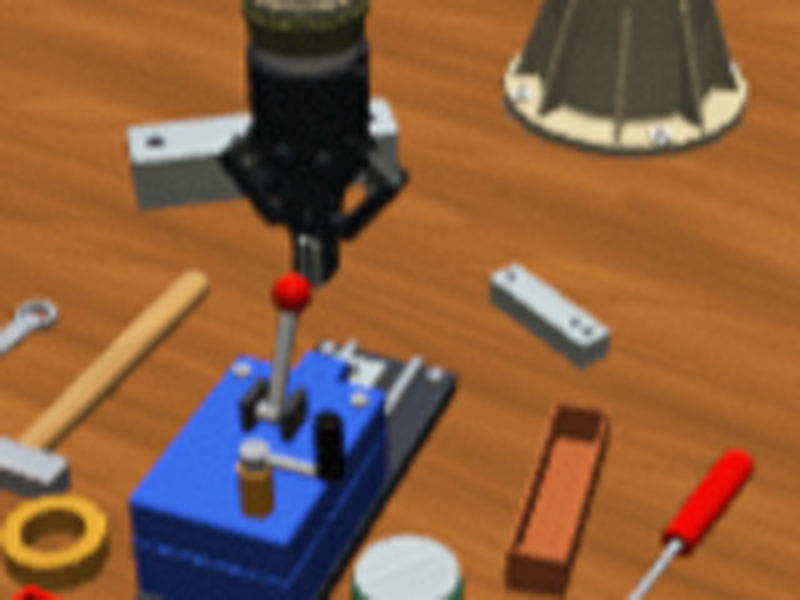

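View pics/w8.png

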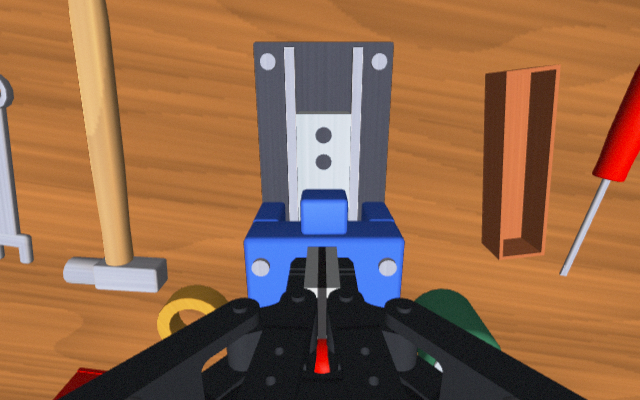

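drive_tool(motion="-0.15 0 0 0 0;-0.3 0 0 0 0;-0.4 0 0 0 0;-0.5 0 0 0 0;-0.55 0 0 0 0;-0.6 0 0 0 0;-0.65 0 0 0 0;-0.7 0 0 0 0;-0.75 0 0 0 0;-0.8 0 0 0 0")

```text
time: 15.95
tcp_pos: [0.6013, 0.058, 0.1623]
tool_rot: [0.257, -3.125, -0.002]
wrist_force: [-13.6, -2.3, 13.0]
grip_width: 0.0
```

```bash
python3 r.py
```

```text
t 15.95 local mm [  5.3    0.33 162.32] F local [-13.76  -0.11  13.01] q [-3.700e-02  4.000e-01  5.000e-03  1.182e+00  1.000e-03 -2.010e-01] grip 0.0
t 16.1 local mm [  5.79   0.42 162.38] F local [-12.39  -0.08   9.08] q [-3.700e-02  4.000e-01  5.000e-03  1.181e+00  1.000e-03 -2.010e-01] grip -0.0001
mean Fx -12.568785403633553
```

drive_tool(motion="-0.05 0 -0.03 0 0;-0.11 0 -0.06 0 0;-0.17 0 -0.08 0 0;-0.23 0 -0.11 0 0;-0.29 0 -0.13 0 0;-0.35 0 -0.15 0 0;-0.41 0 -0.16 0 0;-0.47 0 -0.18 0 0;-0.53 0 -0.19 0 0;-0.59 0 -0.2 0 0;-0.65 0 -0.21 0 0;-0.7 0 -0.22 0 0")

```text
time: 17.3
tcp_pos: [0.6214, 0.0617, 0.1692]
tool_rot: [0.257, -3.124, -0.003]
wrist_force: [-3.8, -0.2, 3.5]
grip_width: -0.0001
```

```bash
python3 r.py
```

```text
t 17.3 local mm [ 25.78   0.72 169.15] F local [-3.8   0.38  3.49] q [-3.000e-02  4.370e-01  7.800e-02  1.219e+00  1.000e-03 -1.940e-01] grip -0.0001
t 17.45 local mm [ 26.49   0.6  168.98] F local [-3.5   0.85  3.02] q [-3.000e-02  4.370e-01  7.800e-02  1.217e+00  1.000e-03 -1.940e-01] grip 0.0001
mean Fx -3.6342569158463958
```

drive_tool(motion="-0.05 0 -0.01 0 0;-0.1 0 -0.01 0 0;-0.15 0 -0.02 0 0;-0.2 0 -0.02 0 0;-0.25 0 -0.02 0 0;-0.3 0 -0.02 0 0;-0.35 0 -0.02 0 0;-0.4 0 -0.02 0 0;-0.44 0 -0.02 0 0")

```text
time: 18.35
tcp_pos: [0.6356, 0.0639, 0.1695]
tool_rot: [0.257, -3.126, -0.003]
wrist_force: [-1.3, -1.1, 0.1]
grip_width: 0.0001
```

```bash
python3 r.py
```

```text
t 18.35 local mm [ 40.12   0.58 169.46] F local [-1.46 -0.9   0.08] q [-2.600e-02  4.630e-01  1.200e-01  1.233e+00  1.000e-03 -1.900e-01] grip 0.0001
t 18.5 local mm [ 40.1    0.58 169.41] F local [ 0.83 -0.5  -0.04] q [-2.600e-02  4.630e-01  1.200e-01  1.232e+00  1.000e-03 -1.900e-01] grip 0.0
mean Fx -0.23887049477612238
```

drive_tool(motion="-0.04 0 0 0 0;-0.08 0 0 0 0;-0.12 0 0 0 0;-0.15 0 0 0 0;-0.15 0 0 0 0")

```text
time: 19.0
tcp_pos: [0.6403, 0.0646, 0.1694]
tool_rot: [0.257, -3.126, -0.003]
wrist_force: [0.1, 0.3, 0.2]
grip_width: 0.0001
```

```bash
python3 r.py; python3 - <<'E'
from h import *
from bench import *
f=grab_frame("scene");cv2.imwrite("pics/s9.png",cv2.resize(f["pixels"][140:260,230:390],(800,600),interpolation=cv2.INTER_CUBIC))
E
```

```text
t 19.0 local mm [ 44.87   0.55 169.37] F local [0.2  0.29 0.15] q [-2.500e-02  4.720e-01  1.340e-01  1.237e+00  1.000e-03 -1.890e-01] grip 0.0001
t 19.15 local mm [ 44.61   0.58 169.36] F local [0.15 0.09 0.57] q [-2.500e-02  4.720e-01  1.340e-01  1.237e+00  1.000e-03 -1.890e-01] grip -0.0001
mean Fx 0.09451277561425994
```

View pics/s9.png

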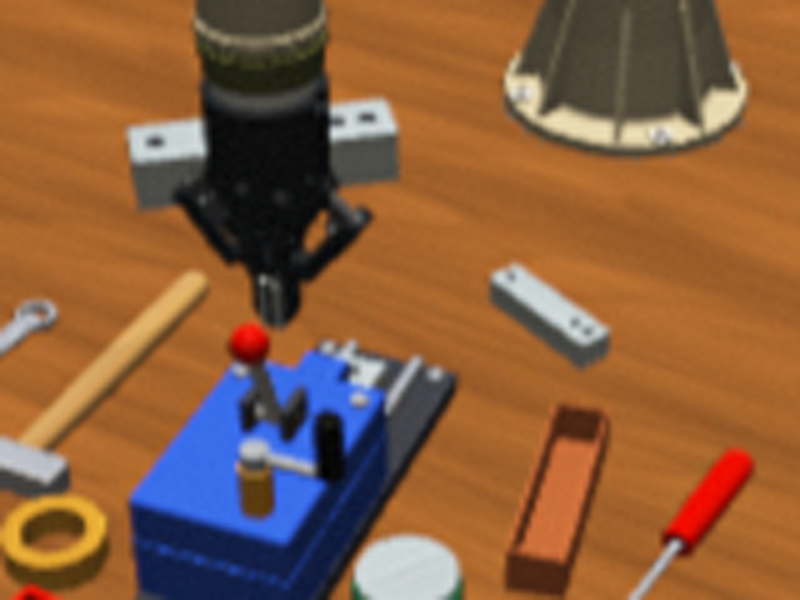

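The lever has snapped over and its knob now leans to the rear at (250,343). I'll retract and check.

drive_tool(motion="0.3 0 -0.2 0 0;0.8 0 -0.6 0 0;1.6 0 -1 0 0;2.6 0 -1.2 0 0;3.6 0 -1.2 0 0;4.6 0 -1.2 0 0;5.4 0 -1.2 0 0;6 0 -1.2 0 0;6.3 0 -1.2 0 0;6.3 0 -1.2 0 0;6.3 0 -1.2 0 0")

```text
time: 20.3
tcp_pos: [0.4544, 0.0336, 0.2067]
tool_rot: [0.257, -3.128, -0.002]
wrist_force: [0.1, 0.7, 1.3]
grip_width: 0.0002
```

```bash
python3 r.py; python3 - <<'E'
from h import *
from bench import *
K=[]
for n,box in(("top",(120,240,300,370)),("scene",(185,225,262,310))):
    f=grab_frame(n);cv2.imwrite(f"pics/{n}_end.png",f["pixels"])
    if n=="top":
        g=f["pixels"].mean(2).astype(np.float32)
        for x in range(-66,-90,-2):
            w=O+x/1000*EX+.010*EY+[0,0,.055];c=f["R"]@w+f["t"];u=c[0]/c[2]*f["fx"]+f["cx"];v=c[1]/c[2]*f["fy"]+f["cy"]
            print(x,round(float(cv2.getRectSubPix(g,(1,1),(u,v))[0,0])),end=" ; ")
    hsv=cv2.cvtColor(f["pixels"],cv2.COLOR_BGR2HSV);m=((hsv[...,0]<8)|(hsv[...,0]>172))&(hsv[...,1]>150)&(hsv[...,2]>90)
    q=np.zeros_like(m);a,b,c,d=box;q[a:b,c:d]=m[a:b,c:d];v,u=np.nonzero(q);print(len(u),u.mean(),v.mean());K.append(line(f,u.mean(),v.mean()))
A_=sum(np.eye(3)-np.outer(d,d) for c,d in K);b=sum((np.eye(3)-np.outer(d,d))@c for c,d in K);k=np.linalg.solve(A_,b)-O;x,z=k@EX,k[2];print("knob local",x,k@EY,z,"lean rad",np.arctan2(x-.06,z-.108))
E
```

```text
t 20.3 local mm [-143.54   -0.    206.71] F local [0.23 0.65 1.28] q [-1.030e-01  9.500e-02 -2.850e-01  1.194e+00  1.000e-03 -2.670e-01] grip 0.0002
t 20.45 local mm [-1.4338e+02  4.0000e-02  2.0623e+02] F local [ 0.31 -0.55  0.16] q [-1.030e-01  9.700e-02 -2.850e-01  1.194e+00  1.000e-03 -2.670e-01] grip 0.0003
mean Fx 0.07049570325324919
-66 209 ; -68 209 ; -70 209 ; -72 209 ; -74 199 ; -76 180 ; -78 129 ; -80 93 ; -82 86 ; -84 79 ; -86 74 ; -88 70 ; 39 328.0 148.84615384615384
45 278.4222222222222 210.04444444444445
knob local 0.09480460351212466 0.0004424707994808829 0.18218029474286648 lean rad 0.438696694307964
```

View pics/top_end.png

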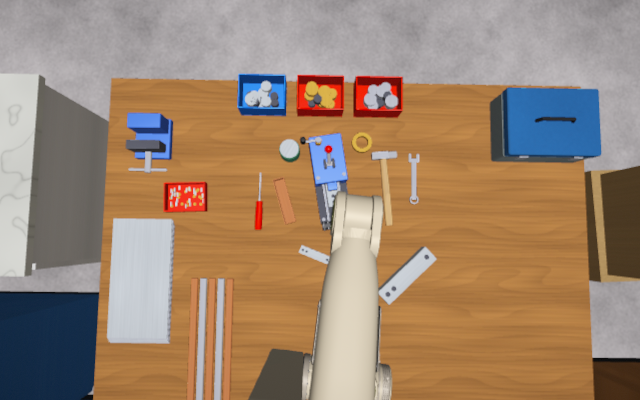

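```bash
python3 -c "
from bench import *
print(job_done())"
```

```text
the job is handed in; nothing more can be done
None
```

I slid the cover home and pushed the lever over centre, where it snapped home. I handed the job in at about 20.5 s of the 61 s allowed. No verdict was reported.

- **Cover:** I pushed it in with closed fingertips until the force rose from about 1 N to 4.8 N over the last 1 mm. That is above the cover's own sliding resistance, so I took it as the stop's buffer. The stop pin itself can't be read.
- **Cover position:** By touch its near end stands about 75 mm out of the head, and by the top camera about 77 mm. Both are inside the 58–80 mm home range, and the camera edge did not shift by more than about 1 mm when the lever clamped.
- **Lever:** I pushed the knob slowly along its arc to about 0.55 rad, then stopped and let it snap home by itself. From two camera views it now leans 0.44 rad to the rear, against 0.45 expected at home.
- **Surroundings:** The final top view shows the bystanders I could see where they were. Before hand-in the arm was clear, with about 0 N at the wrist.

Two things did not go as expected:
- **Fingertips:** The wrist camera showed the closed fingertips about 4–6 mm behind the tool centre, not 25 mm ahead as stated. My first push therefore passed just above the cover without touching it. I backed out, lowered the tool and pushed again.
- **Lever force:** Early in the lever push the force reached about 13 N forward and 13 N upward, because the finger rubbed on the knob. It dropped once I followed the arc.

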